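# Open the drain cleaner's child-resistant cap

### The arm

A 7-joint arm with a two-finger parallel gripper is mounted at the origin on a cart in front of the work surface, level with it; the furniture and walls round the work are solid. World frame = base frame: x ahead of the robot, y to its left, z up, the work surface at z = 0. Lengths are in m, angles in rad, forces in N, time in s.
With the tool pointing down it reaches from about 0.425 to 1.025 m from the base axis. Payload 9.4 kg.
Tool frame: the origin (TCP) lies at the centre of the arm's flange, where the gripper is bolted on; the fingertips stand 186 mm ahead of it and the grasp point (between the pads) lies 167 mm ahead of it; y points along the fingers, z is the direction in which the jaws open and shut, and the axes are right-handed (so a half turn about y gives the same grasp; the last joint's range is limited). The gripper opens to 93 mm and grips with 3 to 60 N. Pads are 15 mm wide; open, the fingers measure 128 mm over their backs; the gripper's body (75 mm by 188 mm) begins 65 mm behind the grasp point.
Start: joints at [-1.295, 0.599, -0.003, 1.599, 0.002, 0.943, -0.08], TCP at [0.251, 0.68, 0.405] pointing down, gripper open.
Joint ranges: [-2.57, 2.57], [-0.35, 1.97], [-1.29, 1.29], [0.11, 2.56], [-1.05, 4.19], [0.11, 1.86], [-2.63, 2.63]. Speed limits (rad/s): [2.22, 2.22, 3.01, 3.01, 3.14, 3.14, 3.14].

### API

Orientations are given as a 3x3 rotation matrix whose columns are the frame's x, y, z axes.
In Python, from plant import manip, imaging, job gives the robot as it stands.
- The arm moves only by the shell command python3 -m creep 'ROWS'. ROWS is JSON, a list that holds one entry, the list of rows, each a list of 5 numbers: the closure, from -1 (fully open) to 1 (shut), then the shift along the tool's x, y, z in m, then the turn about the tool's y in degrees. In form: [[[hand, tx, ty, tz, turn], ...]]. A call has exactly 8 rows; each row is the pose to reach, as a shift and turn from the pose measured when the call began, along the tool's axes at that moment; what a row does not reach only later rows make up. A row lasts 1/10 s, in which the tool goes at most 50 mm and 8.59 degrees, less where a joint would pass 70% of its speed; a pose out of reach is approached as far as the arm can. A call with a gripper value outside its range is refused whole. The fingers move at their own pace and stop on an object; the grip force is fixed at half the most. Time passes only in rows, so rows that repeat a pose let the fingers close, or fill a call up. It gives the time, the measured TCP pose, the force and the opening at its end, in the units of the state.
- manip.sense(): the state, without advancing time (a new reading comes with each control period).
- imaging.get_image(name): name is "scene" or "top" or "wrist"; returns a dict with "img" (384x512x3 uint8, red, green, blue), "depth" (384x512 float32, m along the optical axis (not along the pixel's ray), 0 where there is no reading), "fx", "fy", "cx", "cy" (pixels), "dist_coeffs" ([k1, k2, p1, p2, k3] as OpenCV has them; the pictures are not rectified), "world_from_camera" (4x4, takes a point from camera to world coordinates). Camera axes: x right, y down, z forward; pixel columns grow to the right and rows downward; lengths in m; the calibration is good to about 2 mm. A picture is of the moment at which its call begins.
- job.job_done(): hands the job in, once; it reports no verdict.
The state is a dict: "time_s": time; "joint_pos": joint angles; "qvel": joint speeds; "tau": joint torques, N m; "ee_pos": TCP position; "eef_rot": TCP orientation; "contact_force": force on the tool from outside, world axes, zero at the start; "torque": the same for the moment, N m; "grip_width": finger opening in m.
Only numpy, scipy, OpenCV 4.12 (cv2) and the standard library are available. Lean on these libraries where they do the work, as an engineer would, in place of code of your own. Each camera call takes 0.05 s, during which the arm holds its last target. There are 200 camera calls.

### The job

Open the drain cleaner: press its child-resistant cap down, keep it pressed and turn it anticlockwise until it is free, without forcing it and without the bottle leaving its caddy. Lift the cap straight off and lay it, top side up, on the round stoneware rest, well within its edge, so that nothing caustic touches the worktop; lower it there, do not drop it, and leave the other things where they are.

Things in the scene. Friction and masses are not known exactly. Their poses are not given: they have to be found in the camera images.
- cap_mid (a point): Ribbed black child-resistant cap on the bottle, 52 mm across, 33 mm tall, 50 g; this point is its centre, half-way up, z along its axis. Push and turn: pressed down 3 mm against its spring and kept there, it turns anticlockwise (from above, as its raised arrows point); from 40 to 80 degrees, 60 best, it lifts straight off. Clockwise and past 85 degrees are hard stops.
- bottle_rim (a point): Centre of the bottle's rim, under the cap, z up the neck, 124 mm over the bottle's underside; neck 34 mm across. The cap's three lugs sit in pockets of the neck. Its spring pushes with 7 N as it sits, 13 N where the lugs clear the locking teeth (3 mm down), 16 N at 4.5 mm, where the skirt meets the shoulder and all is hard. Above 30 N between cap and bottle they crack.
- bottle: White square plastic bottle of drain cleaner, 76.5 mm wide, loose in the caddy; origin at the centre of its underside, z up, sides along x and y. Body 86 mm tall, round shoulder to 97 mm, 56 to 73 mm across; locked cap from 101.5 to 134.5 mm. 0.2 to 1 kg, by its filling.
- caddy: Grey open cleaning caddy fixed to the worktop, 87.5 x 171 mm, 60 mm high, two square compartments 79.5 mm wide side by side along its y axis; origin at the centre of its underside. The bottle stands in the one at y = +42 mm, whose walls keep it from turning; a brush stands in the other, at y = -42 mm.
- bottle_place (a point): Centre of the bottle's place in the caddy, 26 mm up, where the top of its soft rubber cushion is when unloaded. The cushion gives 0.65 N/mm and bottoms 18 mm down, of which the bottle's weight already takes 4 to 15 mm, by its filling: under a press, bottle and cap first sink together by an unknown amount, up to 14 mm, and only the press force tells when the cap is down on the neck.
- trivet: Round pale stoneware pan rest, 115 mm across, 11 mm thick, fixed, lying flat on the worktop; origin at the centre of its underside. The cap goes on it.
- brush: Round wooden pot brush, 58 mm across, 74 mm tall, loose in the caddy's other compartment; origin at the centre of its underside. Bystander.
- salt_shaker: Salt shaker, 44 mm across, 90 mm tall, standing; origin under its centre. Bystander.
- spice_jar: Green spice jar with black lid, 41 mm across, 95 mm tall, standing; origin under its centre. Bystander.
- teaspoon: Steel teaspoon lying flat, 132 x 26 x 9 mm, along its x axis; origin under its centre. Bystander.
Things that resemble listed ones, but are neither listed nor needed, are in the scene too. What is meant by the trivet is not brown, and is the larger of those in its own colour.

How it is judged:
By the outcome, as a careful person would: the job done as asked, in the order asked, and still so for the second after the job is handed in, with the robot touching nothing.
It also fails if it takes over 54 s, if anything falls off the work surface, if the arm or the gripper's body presses on something with over 40 N, if the wrist force passes 120 N, or if a joint passes its speed limit or range.

## Working session

There is one attempt and no reset: what is moved stays moved. The work goes in short steps, Python scripts to look and compute and a shell command to move; the robot and the scene stay as the last step left them, time stands still between calls to the robot, and variables do not carry over. Pictures are saved under pics/ and viewed, about 8 in all and at most 12, crops included, and the job is handed in when it is done.

```bash
ls; mkdir -p pics
cat > h.py <<'E'
import numpy as np, cv2
from plant import manip, imaging, job
def grab(n,save=None):
    d=imaging.get_image(n); np.savez(f'/tmp/{n}.npz',**{k:np.array(v) for k,v in d.items()})
    if save: cv2.imwrite(f'pics/{save}.png',d['img'][:,:,::-1])
    return d
def load(n): return dict(np.load(f'/tmp/{n}.npz'))
def cloud(d):
    h,w=d['depth'].shape; u,v=np.meshgrid(np.arange(w),np.arange(h))
    K=np.array([[d['fx'],0,d['cx']],[0,d['fy'],d['cy']],[0,0,1]],float)
    p=cv2.undistortPoints(np.stack([u,v],-1).reshape(-1,1,2).astype(np.float64),K,np.array(d['dist_coeffs'],float)).reshape(h,w,2)
    z=d['depth'].astype(float); P=np.dstack([p[...,0]*z,p[...,1]*z,z]); T=np.array(d['world_from_camera'])
    P=P@T[:3,:3].T+T[:3,3]; P[z==0]=np.nan; return P
E
python3 - <<'E'
from h import *
np.set_printoptions(precision=3,suppress=True)
a=grab('scene');b=grab('top')
cv2.imwrite('pics/a1.png',np.vstack([a['img'],b['img']])[:,:,::-1])
cv2.imwrite('pics/top1.png',cv2.resize(b['img'],(800,600))[:,:,::-1])
cv2.imwrite('pics/sc1.png',cv2.resize(a['img'],(800,600))[:,:,::-1])
s=manip.sense(); print(s)
E
```

```text
pics
{'time_s': 0.1, 'joint_pos': array([-1.295,  0.6  , -0.003,  1.6  ,  0.002,  0.943, -0.08 ]), 'qvel': array([-0.001, -0.001, -0.   , -0.002,  0.001, -0.   ,  0.001]), 'tau': array([  0.005, -76.656,   1.502, -25.294,  -0.052,   0.014,   0.   ]), 'ee_pos': array([0.25 , 0.68 , 0.404]), 'eef_rot': array([[ 0.938, -0.   ,  0.345],
       [-0.345, -0.001,  0.938],
       [ 0.   , -1.   , -0.001]]), 'contact_force': array([ 0.424,  0.134, -0.2  ]), 'torque': array([ 0.034, -0.001,  0.002]), 'grip_width': 0.09292636942892935}
```

View pics/top1.png

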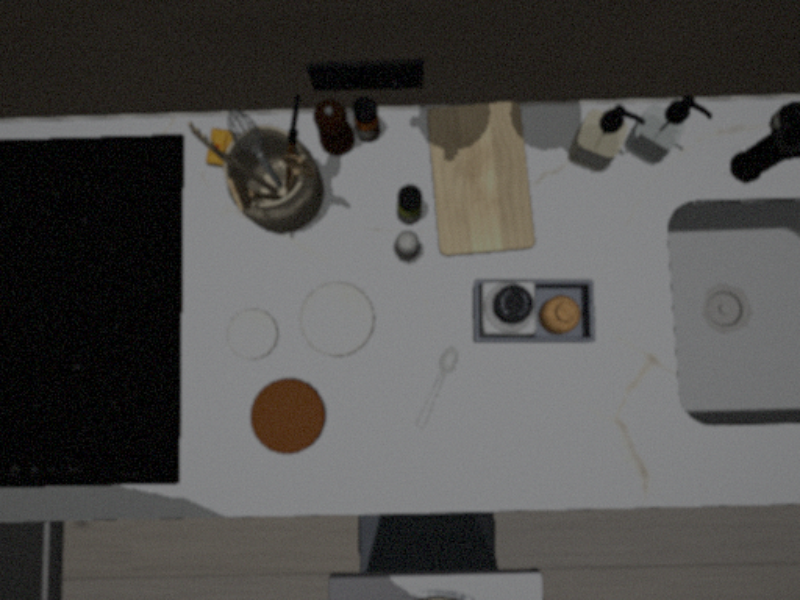

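View pics/sc1.png

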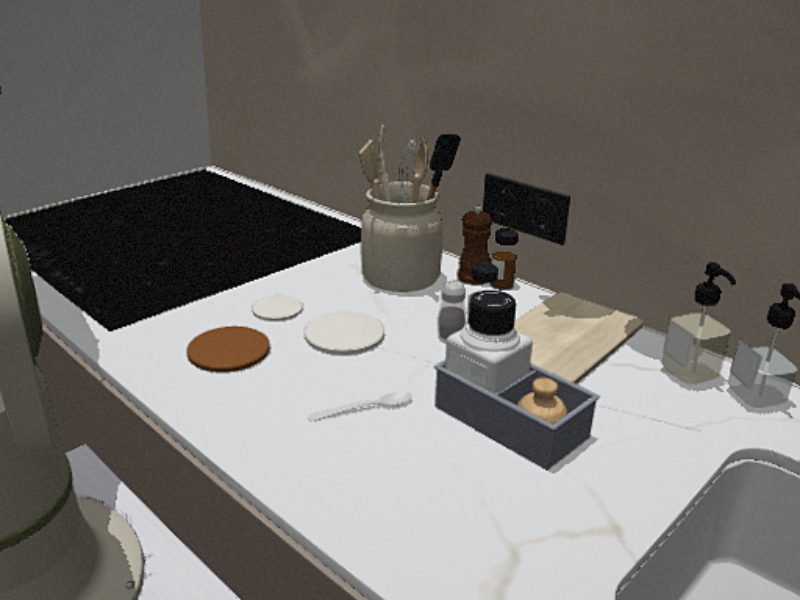

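The top view (800 px scale) shows three round rests: a brown one at (288,415), a small pale one at (252,333) and a large pale one at (338,318). The large pale one fits, as it is not brown and is the larger of the pale pair. The caddy is at (533,311), with the bottle and its black cap at (513,303) and the brush at (560,314). The salt shaker is at (407,245), the spice jar at (409,203) and the teaspoon at (437,387).

Run:
```python
from h import *
np.set_printoptions(precision=4,suppress=True)
d=load('top');P=cloud(d);img=d['img'];s=512/800
def reg(x0,y0,x1,y1):
    m=np.zeros(P.shape[:2],bool); m[int(y0*s):int(y1*s),int(x0*s):int(x1*s)]=1; return m
tab=reg(380,430,600,500); print('table z',np.nanmedian(P[tab][:,2]))
def circ(m,name):
    uv=np.argwhere(m)[:,::-1].astype(np.int32); q=P[m]
    c,r=cv2.minEnclosingCircle((q[:,:2]*1000).astype(np.float32)); print(name,m.sum(),'mean',q.mean(0),'circ',c,r,'zmed',np.median(q[:,2]))
Z=P[...,2]
for n,r,lo,hi in [('trivet',(290,270,390,370),.006,.02),('small',(215,295,285,370),.004,.02),('brown',(240,370,335,460),.004,.02),('cap',(480,270,545,340),.135,.2),('brush',(535,290,590,340),.07,.2),('salt',(390,225,425,265),.07,.12),('spice',(390,175,425,228),.08,.12)]:
    circ(reg(*r)&(Z>lo)&(Z<hi),n)
m=reg(465,270,605,350)&(Z>.05)&(Z<.066)
q=P[m]; print('caddy',cv2.minAreaRect((q[:,:2]*1000).astype(np.float32)))
m=reg(465,270,540,345)&(Z>.09)&(Z<.125)&(img.mean(2)>90)
print('bottle',cv2.minAreaRect((P[m][:,:2]*1000).astype(np.float32)),np.median(Z[m]))
c=img[int(265*s):int(350*s),int(465*s):int(605*s)]; t=img[int(265*s):int(465*s),int(210*s):int(400*s)]
c=cv2.resize(c,None,fx=5,fy=5,interpolation=3);t=cv2.resize(t,None,fx=3,fy=3,interpolation=3)
o=np.zeros((max(c.shape[0],t.shape[0]),c.shape[1]+t.shape[1],3),np.uint8);o[:c.shape[0],:c.shape[1]]=c;o[:t.shape[0],c.shape[1]:]=t
cv2.imwrite('pics/crop1.png',np.clip(o*1.3,0,255).astype(np.uint8)[:,:,::-1]); print(o.shape)
# scene cross-check
d=load('scene');P=cloud(d);Z=P[...,2]
circ(reg(300,305,390,355)&(Z>.006)&(Z<.02),'trivet sc'); circ(reg(460,285,525,340)&(Z>.135)&(Z<.2),'cap sc')
```

```text
table z -0.0007111509304575936
trivet 1720 mean [0.5387 0.142  0.0103] circ (544.0083618164062, 147.58799743652344) 79.35877990722656 zmed 0.010275311947354537
small 775 mean [0.5193 0.2736 0.0073] circ (518.0142211914062, 276.58209228515625) 60.947021484375 zmed 0.007170788142206064
brown 1856 mean [0.3926 0.2194 0.0103] circ (401.95843505859375, 230.97457885742188) 86.29305267333984 zmed 0.01038173340674553
cap 500 mean [ 0.5398 -0.1112  0.1477] circ (540.6624755859375, -112.24174499511719) 26.593996047973633 zmed 0.14803016718475348
brush 148 mean [ 0.5336 -0.1887  0.0795] circ (530.681640625, -174.23348999023438) 35.901126861572266 zmed 0.0771480465836496
salt 178 mean [0.6415 0.0303 0.0837] circ (643.0885009765625, 30.216814041137695) 16.994218826293945 zmed 0.08475343828857218
spice 223 mean [0.7056 0.0247 0.0929] circ (707.2512817382812, 25.073421478271484) 19.13157081604004 zmed 0.0935934869351931
caddy ((539.6438598632812, -154.33566284179688), (176.45359802246094, 92.83999633789062), 88.17539978027344)
bottle ((541.0042114257812, -113.0721435546875), (74.76375579833984, 76.67945861816406), 88.64896392822266) 0.10073456814921977
(384, 816, 3)
trivet sc 1009 mean [0.5316 0.1359 0.0086] circ (531.5616455078125, 160.83963012695312) 81.34796142578125 zmed 0.008665369830880398
cap sc 469 mean [ 0.53   -0.1194  0.1448] circ (536.12548828125, -115.66877746582031) 27.764856338500977 zmed 0.14659063878890338
```

View pics/crop1.png

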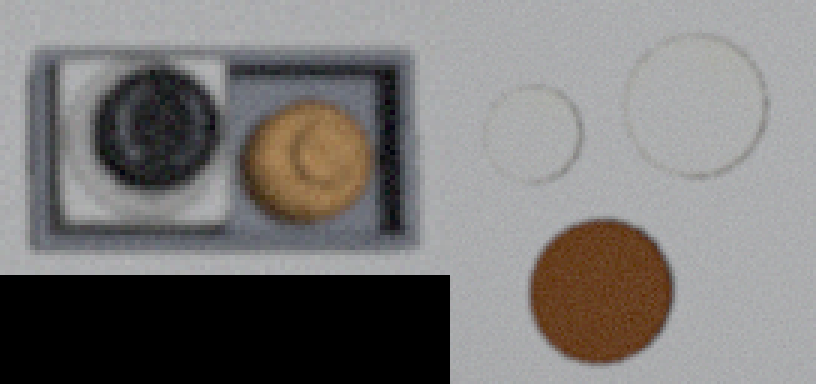

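The crop confirms the choice. The large pale disc at crop (697,105) measures about 115 mm across and is the trivet. The smaller pale disc (533,135) and the brown one (601,290) are decoys. The cap top is at z=0.148, which puts the bottle underside near 0.013, so the cushion is already about 12 mm compressed. I'll move to above the cap.

```bash
python3 -m creep '[[[-1,0.02,0,-0.024,4],[-1,0.05,0,-0.06,10],[-1,0.08,0,-0.095,17],[-1,0.11,0,-0.13,24],[-1,0.14,0,-0.165,30],[-1,0.17,0,-0.2,36],[-1,0.2,0,-0.235,42],[-1,0.22,0,-0.26,46]]]'
python3 - <<'E'
from h import *
s=manip.sense();np.set_printoptions(precision=4,suppress=True);print(s['joint_pos'],s['ee_pos'],s['eef_rot'])
print(s['eef_rot'].T@(np.array([.54,-.112,.405])-s['ee_pos']))
E
```

```text
time_s: 0.9
ee_pos: [0.3678, 0.3571, 0.4043]
eef_rot: [[0.398, -0.0, 0.918], [-0.918, -0.002, 0.398], [0.002, -1.0, -0.001]]
contact_force: [-0.5, 0.5, -0.1]
grip_width: 0.0931
[-1.0542  0.3526  0.2297  2.0907 -0.1188  0.7123 -0.339 ] [0.3678 0.3571 0.4043] [[ 0.3976 -0.0005  0.9175]
 [-0.9175 -0.0023  0.3976]
 [ 0.0019 -1.     -0.0013]]
[ 0.4989  0.0003 -0.0286]
```

```bash
python3 -m creep '[[[-1,0.04,0,-0.002,4],[-1,0.08,0,-0.005,8],[-1,0.12,0,-0.007,12],[-1,0.165,0,-0.009,16],[-1,0.21,0,-0.012,20],[-1,0.255,0,-0.014,24],[-1,0.3,0,-0.017,29],[-1,0.345,0,-0.02,33]]]'
python3 - <<'E'
from h import *
s=manip.sense();np.set_printoptions(precision=4,suppress=True);print(s['joint_pos'],s['eef_rot'])
print(s['eef_rot'].T@(np.array([.54,-.112,.405])-s['ee_pos']))
E
```

```text
time_s: 1.7
ee_pos: [0.4869, 0.0309, 0.405]
eef_rot: [[-0.169, -0.0, 0.986], [-0.986, -0.002, -0.169], [0.002, -1.0, -0.0]]
contact_force: [1.2, 0.7, -0.4]
grip_width: 0.0933
[-0.5112  0.3381  0.4378  2.1494 -0.2178  0.6963 -0.0974] [[-0.1694 -0.0004  0.9855]
 [-0.9855 -0.0021 -0.1694]
 [ 0.0021 -1.     -0.    ]]
[0.1318 0.0003 0.0765]
```

```bash
python3 -m creep '[[[-1,0.03,0,0.018,0],[-1,0.065,0,0.038,0],[-1,0.1,0,0.058,0],[-1,0.125,0,0.072,0],[-1,0.132,0,0.0765,0],[-1,0.132,0,0.0765,0],[-1,0.132,0,0.0765,0],[-1,0.132,0,0.0765,0]]]'
python3 - <<'E'
from h import *
np.set_printoptions(precision=4,suppress=True)
d=grab('wrist'); cv2.imwrite('pics/w1.png',d['img'][:,:,::-1])
s=manip.sense();print(s['joint_pos'],s['ee_pos'],s['contact_force'])
P=cloud(d);Z=P[...,2];X=P[...,0];Y=P[...,1]
near=(np.hypot(X-.54,Y+.112)<.06)
m=near&(Z>.135)&(Z<.16); q=P[m]; c,r=cv2.minEnclosingCircle((q[:,:2]*1000).astype(np.float32)); print('cap',m.sum(),np.median(q,0),q.mean(0),c,r)
print(np.argwhere(m).mean(0)[::-1])
E
```

```text
time_s: 2.5
ee_pos: [0.5397, -0.1106, 0.4052]
eef_rot: [[-0.167, -0.001, 0.986], [-0.986, -0.001, -0.167], [0.002, -1.0, -0.001]]
contact_force: [0.0, 0.0, -0.3]
grip_width: 0.0928
[-0.2118  0.4159  0.4331  2.0188 -0.247   0.7575  0.2017] [ 0.5397 -0.1107  0.4052] [-0.4803 -0.2038  0.1546]
cap 3979 [ 0.5383 -0.1129  0.1496] [ 0.5382 -0.1131  0.1492] (537.7932739257812, -115.20941925048828) 26.637256622314453
[249.7856 201.7057]
```

View pics/w1.png

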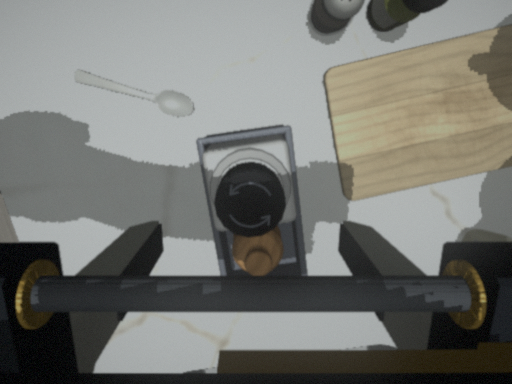

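The wrist view shows the cap at (250,202), centred between the fingers (tips near x=150 and 350), with its arrows pointing anticlockwise. The three cameras agree within about 2 mm: cap at (0.539, -0.112), top at z≈0.148. Next I'll descend to a high grasp, about 8 mm above cap_mid, so the fingertips stay clear of the shoulder.

```bash
python3 -m creep '[[[-1,0.0015,0.015,0,0],[-1,0.0015,0.035,0,0],[-1,0.0015,0.055,0,0],[-1,0.0015,0.075,0,0],[-1,0.0015,0.09,0,0],[-1,0.0015,0.098,0,0],[-1,0.0015,0.098,0,0],[-1,0.0015,0.098,0,0]]]'
python3 - <<'E'
from h import *
np.set_printoptions(precision=4,suppress=True)
d=grab('wrist'); cv2.imwrite('pics/w2.png',d['img'][:,:,::-1])
s=manip.sense();print(s['ee_pos'],s['contact_force'],s['torque'])
P=cloud(d);Z=P[...,2];X=P[...,0];Y=P[...,1]
m=(np.hypot(X-.54,Y+.112)<.04)&(Z>.143)&(Z<.155); q=P[m]; print('cap',m.sum(),np.median(q,0),q.min(0),q.max(0))
E
```

```text
time_s: 3.35
ee_pos: [0.5396, -0.112, 0.3077]
eef_rot: [[-0.167, -0.0, 0.986], [-0.986, -0.001, -0.167], [0.002, -1.0, -0.0]]
contact_force: [-0.7, -0.5, -0.4]
grip_width: 0.0929
[ 0.5396 -0.1121  0.3079] [-0.304  -0.0852 -0.5867] [-0.0589  0.0742 -0.0082]
cap 6660 [ 0.5399 -0.1057  0.1495] [ 0.5118 -0.1404  0.143 ] [ 0.5642 -0.0883  0.1523]
```

View pics/w2.png

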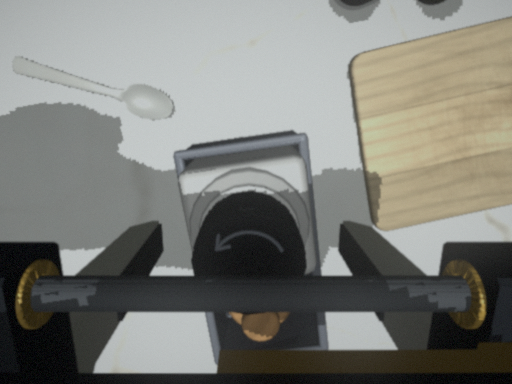

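The cap at (250,250) sits between the fingers. Its far edge gives y≈-0.113, so I'll add a 1 mm correction and close.

```bash
python3 -m creep '[[[-1,0.001,0,-0.001,0],[-1,0.001,0,-0.001,0],[1,0.001,0,-0.001,0],[1,0.001,0,-0.001,0],[1,0.001,0,-0.001,0],[1,0.001,0,-0.001,0],[1,0.001,0,-0.001,0],[1,0.001,0,-0.001,0]]]'; python3 -m creep '[[[1,0,0,0,0],[1,0,0.001,0,0],[1,0,0.002,0,0],[1,0,0.003,0,0],[1,0,0.004,0,0],[1,0,0.004,0,0],[1,0,0.004,0,0],[1,0,0.004,0,0]]]'
```

```text
time_s: 4.2
ee_pos: [0.5385, -0.113, 0.3079]
eef_rot: [[-0.167, 0.0, 0.986], [-0.986, -0.002, -0.167], [0.002, -1.0, 0.0]]
contact_force: [0.4, -0.8, -0.5]
grip_width: 0.0519
time_s: 5.0
ee_pos: [0.5385, -0.113, 0.3039]
eef_rot: [[-0.167, 0.0, 0.986], [-0.986, -0.002, -0.167], [0.002, -1.0, 0.0]]
contact_force: [-0.1, -0.4, 1.7]
grip_width: 0.0526
```

```bash
python3 -m creep '[[[1,0,0.001,0,0],[1,0,0.002,0,0],[1,0,0.003,0,0],[1,0,0.004,0,0],[1,0,0.004,0,0],[1,0,0.004,0,0],[1,0,0.004,0,0],[1,0,0.004,0,0]]]'; python3 -m creep '[[[1,0,0.0005,0,0],[1,0,0.001,0,0],[1,0,0.0015,0,0],[1,0,0.002,0,0],[1,0,0.002,0,0],[1,0,0.002,0,0],[1,0,0.002,0,0],[1,0,0.002,0,0]]]'
```

```text
time_s: 5.8
ee_pos: [0.5386, -0.1131, 0.3003]
eef_rot: [[-0.167, 0.001, 0.986], [-0.986, -0.002, -0.167], [0.001, -1.0, 0.001]]
contact_force: [-1.5, 0.9, 8.8]
grip_width: 0.0522
time_s: 6.6
ee_pos: [0.5387, -0.1132, 0.2988]
eef_rot: [[-0.167, 0.002, 0.986], [-0.986, -0.001, -0.167], [0.001, -1.0, 0.002]]
contact_force: [-1.9, 1.7, 11.2]
grip_width: 0.0521
```

```bash
python3 -m creep '[[[1,0,0.001,0,0],[1,0,0.002,0,0],[1,0,0.002,0,0],[1,0,0.0025,0,0],[1,0,0.0025,0,0],[1,0,0.0025,0,0],[1,0,0.0025,0,0],[1,0,0.0025,0,0]]]'
```

```text
time_s: 7.4
ee_pos: [0.5387, -0.1133, 0.2971]
eef_rot: [[-0.167, 0.002, 0.986], [-0.986, -0.001, -0.167], [0.001, -1.0, 0.002]]
contact_force: [-2.9, 0.9, 14.2]
grip_width: 0.052
```

```bash
python3 -m creep '[[[1,0,0.0014,0,0],[1,0,0.0014,0,-3],[1,0,0.0014,0,-6],[1,0,0.0014,0,-10],[1,0,0.0014,0,-14],[1,0,0.0014,0,-18],[1,0,0.0014,0,-20],[1,0,0.0014,0,-20]]]'; python3 -c "
from h import *
print(manip.sense()['torque'])"
```

```text
time_s: 8.2
ee_pos: [0.5389, -0.1135, 0.2967]
eef_rot: [[0.181, 0.004, 0.984], [-0.984, -0.001, 0.181], [0.001, -1.0, 0.004]]
contact_force: [-2.2, 1.8, 15.3]
grip_width: 0.0519
[0.15417662 0.59957985 0.05764525]
```

```bash
python3 -m creep '[[[1,0,0.0009,0,-3],[1,0,0.0009,0,-8],[1,0,0.0009,0,-13],[1,0,0.0009,0,-18],[1,0,0.0009,0,-22],[1,0,0.0009,0,-25],[1,0,0.0009,0,-25],[1,0,0.0009,0,-25]]]'; python3 -c "
from h import *
print(manip.sense()['torque'])"
```

```text
time_s: 9.0
ee_pos: [0.5388, -0.1135, 0.2967]
eef_rot: [[0.579, 0.005, 0.815], [-0.815, -0.0, 0.579], [0.003, -1.0, 0.004]]
contact_force: [-2.6, 0.3, 16.4]
grip_width: 0.0521
[0.08002907 0.87843675 0.03328772]
```

```bash
python3 -m creep '[[[1,0,0.0007,0,-3],[1,0,0.0007,0,-7],[1,0,0.0007,0,-11],[1,0,0.0007,0,-15],[1,0,0.0007,0,-15.5],[1,0,0.0007,0,-15.5],[1,0,0.0007,0,-15.5],[1,0,0.0007,0,-15.5]]]'
python3 - <<'E'
from h import *
print(manip.sense()['torque'])
d=grab('wrist','w3')
E
```

```text
time_s: 9.8
ee_pos: [0.5385, -0.1136, 0.2968]
eef_rot: [[0.776, 0.004, 0.631], [-0.631, -0.0, 0.776], [0.004, -1.0, 0.003]]
contact_force: [-4.2, 0.5, 15.0]
grip_width: 0.0521
[ 0.13139172  0.88283317 -0.03846632]
```

View pics/w3.png

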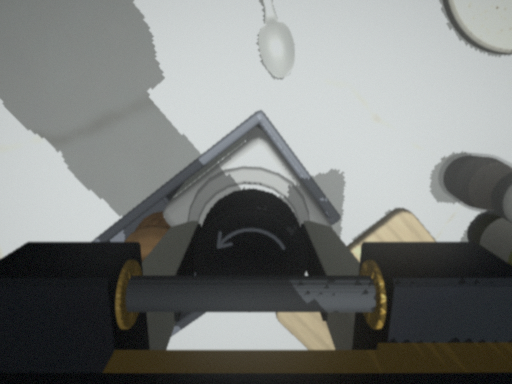

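The arrow stays fixed relative to the gripper while the bottle stays square in the caddy, so the cap has turned about 60°. Now I'll lift straight up.

```bash
python3 -m creep '[[[1,0,-0.002,0,0],[1,0,-0.005,0,0],[1,0,-0.008,0,0],[1,0,-0.011,0,0],[1,0,-0.014,0,0],[1,0,-0.017,0,0],[1,0,-0.02,0,0],[1,0,-0.02,0,0]]]'
```

```text
time_s: 10.65
ee_pos: [0.5384, -0.1136, 0.317]
eef_rot: [[0.776, 0.004, 0.631], [-0.631, -0.0, 0.776], [0.004, -1.0, 0.003]]
contact_force: [-0.5, -0.7, -1.3]
grip_width: 0.052
```

```bash
python3 -m creep '[[[1,0,-0.008,0,0],[1,0,-0.018,0,0],[1,0,-0.03,0,0],[1,0,-0.045,0,0],[1,0,-0.06,0,0],[1,0,-0.07,0,0],[1,0,-0.07,0,0],[1,0,-0.07,0,0]]]'
python3 - <<'E'
from h import *
np.set_printoptions(precision=4,suppress=True)
s=manip.sense();print(s['joint_pos'],s['contact_force'])
a=grab('scene');b=grab('top');w=grab('wrist')
for n in ('scene','top','wrist'):
    P=cloud(load(n));Z=P[...,2]; R=np.hypot(P[...,0]-.54,P[...,1]-.142)
    m=(R<.075)&(Z>.0055)&(Z<.02); uv=np.argwhere(m)
    if m.sum()>50:
        q=P[m]; R=np.hypot(*(q[:,:2]-np.median(q[:,:2],0)).T); q=q[R<.065]; print(n,m.sum(),np.median(q,0),np.percentile(q,[1,99],axis=0))
o=np.hstack([cv2.resize(a['img'][150:310,240:400],(400,400)),cv2.resize(w['img'],(400,300))[:300].copy() if 0 else np.pad(cv2.resize(w['img'],(400,300)),((0,100),(0,0),(0,0)))])
cv2.imwrite('pics/c4.png',o[:,:,::-1])
g=np.array([.539,.142,s['ee_pos'][2]]); print(s['eef_rot'].T@(g-s['ee_pos']))
E
```

```text
time_s: 11.45
ee_pos: [0.538, -0.1136, 0.3873]
eef_rot: [[0.776, 0.005, 0.631], [-0.631, -0.0, 0.776], [0.004, -1.0, 0.003]]
contact_force: [0.1, 0.6, -1.0]
grip_width: 0.0519
[ 0.0798  0.4113  0.0345  2.0242 -0.0218  0.7012  1.0162] [ 0.1181  0.5526 -0.984 ]
scene 1021 [0.5308 0.1351 0.0087] [[0.4798 0.0843 0.0058]
 [0.5864 0.1912 0.011 ]]
top 1742 [0.5388 0.1421 0.0102] [[0.4861 0.0888 0.0062]
 [0.5929 0.1954 0.0149]]
wrist 6305 [0.5549 0.1208 0.0111] [[0.5043 0.0827 0.0074]
 [0.5905 0.1765 0.013 ]]
[-0.1604 -0.0001  0.1989]
```

View pics/c4.png

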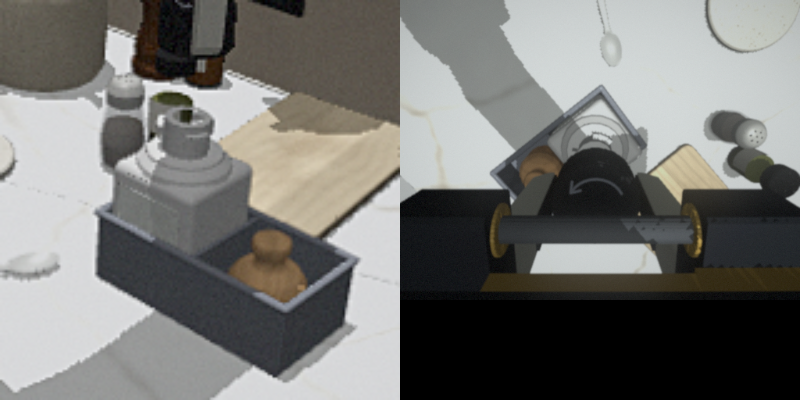

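The cap is off, held arrow side up, with the bare neck visible and the bottle still seated in the caddy. Next is the carry to the trivet at (0.539, 0.142).

```bash
python3 -m creep '[[[1,-0.012,0,0.015,0],[1,-0.035,0,0.043,0],[1,-0.06,0,0.074,0],[1,-0.085,0,0.105,0],[1,-0.11,0,0.136,0],[1,-0.135,0,0.167,0],[1,-0.152,0,0.188,0],[1,-0.16,0,0.199,0]]]'; python3 -m creep '[[[1,0,0.01,0,0],[1,0,0.03,0,0],[1,0,0.05,0,0],[1,0,0.07,0,0],[1,0,0.09,0,0],[1,0,0.1,0,0],[1,0,0.1,0,0],[1,0,0.1,0,0]]]'
python3 - <<'E'
from h import *
np.set_printoptions(precision=4,suppress=True)
s=manip.sense();print(s['joint_pos'],s['contact_force'])
w=grab('wrist','w5')
P=cloud(w);Z=P[...,2]; R=np.hypot(P[...,0]-.54,P[...,1]-.142)
m=(R<.07)&(Z>.0065)&(Z<.02); m=cv2.morphologyEx(m.astype(np.uint8),cv2.MORPH_OPEN,np.ones((5,5)))>0
q=P[m];print(np.percentile(q,[0.5,50,99.5],axis=0))
# far edge circle fit r=57.5
from scipy.optimize import least_squares
cs=cv2.findContours(m.astype(np.uint8),0,1)[0];c=max(cs,key=len)[:,0];e=P[c[:,1],c[:,0]][:,:2]
h=s['eef_rot'][:2,0];e=e[(e-[.54,.142])@h>.015]
r=least_squares(lambda p:np.hypot(*(e-p).T)-.0575,[.54,.142],loss='soft_l1',f_scale=.002);print(r.x,len(e),np.abs(r.fun).mean())
E
```

```text
time_s: 12.4
ee_pos: [0.539, 0.1446, 0.3858]
eef_rot: [[0.778, 0.002, 0.628], [-0.628, 0.0, 0.778], [0.002, -1.0, 0.002]]
contact_force: [-0.4, -0.6, -0.0]
grip_width: 0.0522
time_s: 13.2
ee_pos: [0.5394, 0.1438, 0.2858]
eef_rot: [[0.777, 0.002, 0.629], [-0.629, -0.0, 0.777], [0.002, -1.0, 0.001]]
contact_force: [-0.7, -0.3, 0.1]
grip_width: 0.0525
[-0.3711  0.5667  0.0124  2.0864 -0.0125  0.4866  0.541 ] [-0.7408 -0.3187  0.0515]
[[0.4809 0.0883 0.009 ]
 [0.5179 0.1562 0.0114]
 [0.5826 0.1944 0.0132]]
[0.527  0.1506] 76 0.004734412616680443
```

View pics/w5.png

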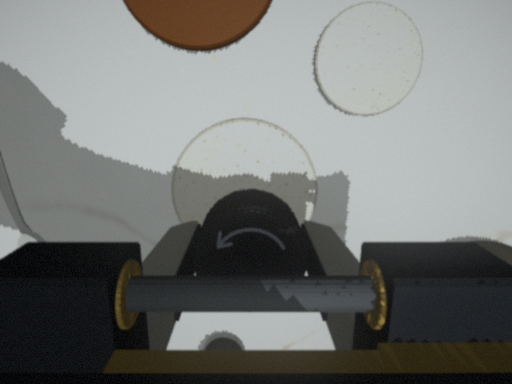

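The trivet is at (245,185) with the cap over its near part, as expected from the camera's offset. I used the wrong side of the edge for the circle fit, because image up is tool -x, so I'll refit.

Run:
```python
from h import *
np.set_printoptions(precision=4,suppress=True)
s=manip.sense()
w=load('wrist')
P=cloud(w);Z=P[...,2]; R=np.hypot(P[...,0]-.54,P[...,1]-.142)
m=(R<.08)&(Z>.0065)&(Z<.02); m=cv2.morphologyEx(m.astype(np.uint8),cv2.MORPH_OPEN,np.ones((5,5)))>0
from scipy.optimize import least_squares
cs=cv2.findContours(m.astype(np.uint8),0,1)[0];c=max(cs,key=len)[:,0];e=P[c[:,1],c[:,0]][:,:2]
h=s['eef_rot'][:2,0];e=e[(e-[.54,.142])@h<-.02]
r=least_squares(lambda p:np.hypot(*(e-p).T)-.0575,[.54,.142],loss='soft_l1',f_scale=.002);print(r.x,len(e),np.abs(r.fun).mean(),s['ee_pos'])
m=(Z>.08)&(Z<.15)&(np.hypot(P[...,0]-.54,P[...,1]-.143)<.035)&(w['img'].mean(2)<80);print('cap top z',np.percentile(Z[m],[10,50,90]))
print(s['eef_rot'].T@(np.r_[r.x,s['ee_pos'][2]]-s['ee_pos']))
```

```text
[0.5371 0.1383] 186 0.000566643801126317 [0.5395 0.1441 0.2863]
cap top z [0.1121 0.1273 0.1331]
[ 0.0018 -0.     -0.006 ]
```

```bash
python3 -m creep '[[[1,0.0014,0.008,-0.004,0],[1,0.0014,0.02,-0.004,0],[1,0.0014,0.035,-0.004,0],[1,0.0014,0.05,-0.004,0],[1,0.0014,0.062,-0.004,0],[1,0.0014,0.072,-0.004,0],[1,0.0014,0.078,-0.004,0],[1,0.0014,0.078,-0.004,0]]]'; python3 -m creep '[[[1,0,0.0005,0,0],[1,0,0.001,0,0],[1,0,0.0015,0,0],[1,0,0.002,0,0],[1,0,0.0025,0,0],[1,0,0.003,0,0],[1,0,0.003,0,0],[1,0,0.003,0,0]]]'
```

```text
time_s: 14.05
ee_pos: [0.5381, 0.1402, 0.2074]
eef_rot: [[0.778, 0.002, 0.629], [-0.629, -0.0, 0.778], [0.001, -1.0, 0.001]]
contact_force: [-0.0, 0.8, -0.6]
grip_width: 0.0526
time_s: 14.85
ee_pos: [0.5381, 0.1401, 0.2044]
eef_rot: [[0.778, 0.002, 0.629], [-0.629, -0.0, 0.778], [0.001, -1.0, 0.001]]
contact_force: [-0.0, 0.5, 0.1]
grip_width: 0.0519
```

```bash
python3 -m creep '[[[1,0,0.0005,0,0],[1,0,0.0005,0,0],[1,0,0.001,0,0],[1,0,0.001,0,0],[1,0,0.001,0,0],[1,0,0.001,0,0],[1,0,0.001,0,0],[1,0,0.001,0,0]]]'
```

```text
time_s: 15.65
ee_pos: [0.5382, 0.1402, 0.2034]
eef_rot: [[0.778, 0.002, 0.629], [-0.629, -0.0, 0.778], [0.001, -1.0, 0.001]]
contact_force: [-0.2, 0.8, -0.5]
grip_width: 0.0526
```

```bash
python3 -m creep '[[[1,0,0.0005,0,0],[1,0,0.0005,0,0],[1,0,0.001,0,0],[1,0,0.001,0,0],[1,0,0.001,0,0],[1,0,0.001,0,0],[1,0,0.001,0,0],[1,0,0.001,0,0]]]'
```

```text
time_s: 16.45
ee_pos: [0.5381, 0.1402, 0.2027]
eef_rot: [[0.778, 0.002, 0.629], [-0.629, 0.0, 0.778], [0.002, -1.0, 0.001]]
contact_force: [-1.3, -0.4, 7.5]
grip_width: 0.0519
```

Contact came at TCP z=0.2027, against 0.203 predicted. I'll release and retreat.

```bash
python3 -m creep '[[[1,0,0,0,0],[1,0,0,0,0],[-1,0,0,0,0],[-1,0,0,0,0],[-1,0,0,0,0],[-1,0,0,0,0],[-1,0,0,0,0],[-1,0,0,0,0]]]'; python3 -m creep '[[[-1,0,-0.005,0,0],[-1,0,-0.015,0,0],[-1,0,-0.03,0,0],[-1,0,-0.05,0,0],[-1,0,-0.07,0,0],[-1,0,-0.1,0,0],[-1,0,-0.13,0,0],[-1,0,-0.16,0,0]]]';  python3 -m creep '[[[-1,-0.01,0,0,0],[-1,0.03,0,-0.03,0],[-1,0.06,0,-0.06,0],[-1,0.09,0,-0.09,0],[-1,0.12,0,-0.12,0],[-1,0.13,0,-0.13,0],[-1,0.13,0,-0.13,0],[-1,0.13,0,-0.13,0]]]'
python3 - <<'E'
from h import *
np.set_printoptions(precision=4,suppress=True)
b=grab('top');a=grab('scene')
P=cloud(b);Z=P[...,2]
m=(np.hypot(P[...,0]-.54,P[...,1]-.14)<.05)&(Z>.03)&(Z<.06); q=P[m];print('cap',m.sum(),np.median(q,0),np.percentile(q,[2,98],axis=0))
o=np.vstack([cv2.resize(a['img'],(480,360))[60:320],cv2.resize(b['img'][110:300,120:400],(480,326))])
cv2.imwrite('pics/c6.png',o[:,:,::-1])
E
```

```text
time_s: 17.25
ee_pos: [0.5382, 0.1401, 0.2027]
eef_rot: [[0.778, 0.002, 0.629], [-0.629, 0.0, 0.778], [0.002, -1.0, 0.001]]
contact_force: [0.4, 0.8, 0.1]
grip_width: 0.092
time_s: 18.05
ee_pos: [0.5375, 0.14, 0.3648]
eef_rot: [[0.778, 0.002, 0.629], [-0.629, 0.0, 0.778], [0.002, -1.0, 0.002]]
contact_force: [0.5, -0.2, 0.1]
grip_width: 0.0927
time_s: 18.85
ee_pos: [0.5566, -0.0416, 0.3647]
eef_rot: [[0.778, 0.002, 0.628], [-0.628, 0.001, 0.778], [0.001, -1.0, 0.002]]
contact_force: [0.1, -0.4, -0.4]
grip_width: 0.0933
cap 404 [0.5408 0.1408 0.0429] [[0.5174 0.1173 0.0333]
 [0.5646 0.1647 0.0474]]
```

View pics/c6.png

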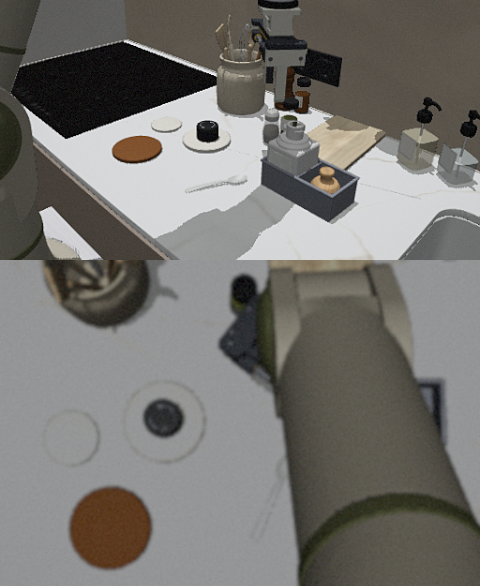

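The cap stands top side up, centred on the trivet (top view (164,418), within the disc centred at about (164,421)). Its top is at z≈0.043. The bottle is upright in the caddy, and the bystanders that can be seen are in place. Handing in.

```bash
python3 -c "
from plant import job; print(job.job_done())"
```

```text
the job is handed in; nothing more can be done
None
```

The drain cleaner is open, its cap lies top side up near the centre of the large pale trivet, and the job is handed in (about 19 s of the 54 s used).

**Opening:** I gripped the cap and pressed to about 15–16 N, against the 30 N limit. I kept that press while turning it about 61° anticlockwise; the turning torque stayed low. The cap then lifted straight off with about −1 N on the wrist, so the bottle did not come with it.

**Placing:** I lowered the cap in small steps until it touched at 7.5 N, then released it and backed away.

**Last checks:**
- **Cap:** it stands at (0.541, 0.141) with its top at z≈0.043, about 2 mm from the trivet centre as the top camera measured it.
- **Bottle and bystanders:** the scene view shows the bottle upright in its caddy and the other things where they were. In the final top view the arm hid the caddy and part of the worktop.
- **Robot:** the gripper is open and clear, with contact force about 0.

**Disagreements:** the cameras put the trivet centre up to 4 mm apart (top against wrist), so I aimed between them. The scene camera was further off, and I left it out.

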